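Load the trip tester, trip it and reset it

ROBOT

A 6-joint arm with a two-finger parallel gripper is mounted at the origin on a cart in front of the work surface, level with it; the furniture and walls round the work are solid. World frame = base frame: x ahead of the robot, y to its left, z up, the work surface at z = 0. Lengths are in mm, angles in degrees, forces in N, time in s.
With the tool pointing down it reaches from about 350 to 850 mm from the base axis. Payload 8.1 kg.
Tool frame: the origin (TCP) lies midway between the tips of the shut fingers; the grasp point (between the pads) lies 19 mm behind it; z points along the fingers, y is the line along which they close (so a half turn about z gives the same grasp; the last joint's range is limited). The gripper opens to 85 mm and grips with 20 to 120 N. Pads are 22 mm wide; open, the fingers measure 114 mm over their backs; the gripper's body (76 mm by 85 mm) begins 54 mm behind the grasp point. The pads swing forward as they close: fully open they stand 13 mm farther back than shut.
Start: joints at [67.701, 7.471, 85.268, -0, 87.261, -4.893], TCP at [179.467, 572.535, 231.292] pointing down, gripper open.
Joint ranges: [-169.43, 169.43], [-51.17, 129.36], [1.28, 143.12], [-76.62, 256.62], [0, 156.53], [-152.29, 152.29]. Speed limits (degrees/s): [136.94, 136.94, 159.86, 180, 180, 180].

INTERFACE

Orientations are given as [roll, pitch, yaw] about the fixed x, y, z axes, in that order (R = Rz(yaw) Ry(pitch) Rx(roll)).
In Python, from bench import sensors, optics, r gives the robot as it stands.
- The arm moves only by the tool apply_moves, never from a script. Its argument "targets" is a list of rows, each a list of 7 numbers: the shift along the tool's x, y, z in mm, then the turn, a rotation vector about the tool's x, y, z in rad, then the closure, from 0 (fully open) to 1 (shut). In form: [[x, y, z, wx, wy, wz, claw], ...]. A call has 1 to 20 rows; each row shifts and turns the commanded pose from where the row before left it, along the tool's axes as they then stand; what a row does not reach is not made up. A row lasts 1/8 s, in which the tool goes at most 62.5 mm and 10.7 degrees, less where a joint would pass 70% of its speed; a pose out of reach is approached as far as the arm can. A call is refused whole if a number of a shift passes 62.5 or a number of a turn 0.188, either way. A call with a gripper value outside its range is refused whole. The fingers move at their own pace and stop on an object; "force" is the grip in N (left out, the last holds). Time passes only in rows, so rows that do not move let the fingers close. It gives the time, the measured TCP pose, the force, the opening and the grip force at its end, in the units of the state.
- sensors.sense(): the state, without advancing time (a new reading comes with each control period).
- optics.snapshot(name): name is "side" or "top"; returns the picture (480x640x3 uint8, red, green, blue); there is no depth.
- optics.get_calibration(name): a dict with "camera_matrix" (3x3 intrinsics, pixels), "pose" (4x4, takes a point from camera to world coordinates). Camera axes: x right, y down, z forward; pixel columns grow to the right and rows downward; lengths in mm; the calibration is good to about 2 mm. A picture is of the moment at which its call begins. get_calibration takes no time and is no camera call.
- r.hand_in(): hands the job in; it is judged then, once.
The state is a dict: "time": time; "joint_pos": joint angles; "qd": joint speeds; "joint_efforts": joint torques, N m; "tool_pos": TCP position; "tcp_rot": TCP orientation; "ft_force": force on the tool from outside, world axes, zero at the start; "wrist_torque": the same for the moment, N m; "finger_gap": finger opening in mm; "grip_force": force on a finger pad.
Only numpy, scipy, OpenCV 4.12 (cv2) and the standard library are available. Lean on these libraries where they do the work, as an engineer would, in place of code of your own. Each camera call takes 0.05 s, during which the arm holds its last target. There are 200 camera calls.

TASK

Slide the small tray with the relay and its socket into the open bay of the grey trip tester until it is fully home against the stop, with both parts still standing in the tray. Then press the test button on top of the tester so that the lever drops towards you, and lift the lever back up and over until it rests on its rear stop. Leave the bottle and the reel beside the tester where they stand.

Things in the scene. Friction and masses are not known exactly. Their poses are not given: they have to be found in the camera images.
- tester: grey block fixed on the bench, 150 long (x), 132 wide (y), deck top at z 85. Origin: at bench level, middle of the bay mouth; +x runs into the bay. Bay: 104 wide, 50 high, open below to the bench, end stop 80 inside the mouth; thin lead-in guides 22 high flare 25 in front of it. On deck: black button housing 46 x 42, top z 115, centred at x 60, y 36; lever at y -32
- tray: loose aluminium pan 75 long (x), 96 wide (y), 22 high, 0.25 kg. Origin: underside, middle of the pan; it goes in +x end first. A flat tongue behind it, to x -110, bears an upright black grip fin 40 long (x), 10 thick (y), top at z 50, centred at x -87.5, y 0. Against the stop its origin is at tester x 42.5, y 0
- receptacle_0: black socket for a relay, 38 x 36 x 24, standing in the tray's wider compartment (+y); origin at the middle of its underside
- relay_0: black relay, a block 25 x 20 x 24, standing in the tray's narrower compartment (-y); origin at the middle of its underside
- test_button (a joint): travel of the test button, m: 0 = out, 0.008 = fully in; pressed downward, sprung, about 5 to 7 N. The lever tips over after about 4 mm
- button_top (a point): middle of the top face of the grey round test button, 29 across, 129 above the bench when out
- trip_lever (a joint): lever angle, rad: 0 = set, leaning 0.21 rad back (tester +x) on its rear stop; 0.21 = upright; 1.06 = dropped, leaning 0.85 rad from upright towards tester -x. Its own weight keeps it on either stop; about 1 N at the bar lifts it
- lever_bar (a point): middle of the black cross bar at the lever's end, 50 long (tester y), 13 across; a round steel stem 10 across joins it to the pivot 75 away. Bar 170 above the bench when set, 146 when dropped
- lever_pivot (a point): middle of the lever's pivot, at tester x 70, y -32, z 97; axis along tester y
- flux_bottle: white bottle with a red pointed cap, 36 across, 94 high, loose, on one side of the tester; origin at the middle of its underside. Leave it alone
- solder_reel: white reel, 55 across, 38 high, loose, on the other side of the tester; origin at the middle of its underside. Leave it alone
Mind the look-alikes: they are no part of the job. Leave any blue look-alike of the tray alone. Leave any purple look-alike of the receptacle_0 alone.

How it is judged:
By the outcome, as a careful person would: the job done as asked, in the order asked, and still so for the second after the job is handed in, with the robot touching nothing.
It also fails if it takes over 54 s, if anything falls off the work surface, if the arm or the gripper's body presses on something with over 40 N, if the wrist force passes 120 N, or if a joint passes its speed limit or range.

## Working session

There is one attempt and no reset: what is moved stays moved. The work goes in short steps, Python scripts to look and compute and a tool call to move; the robot and the scene stay as the last step left them, time stands still between calls to the robot, and variables do not carry over. Pictures are saved under pics/ and viewed, at most 10 in all, crops included, and the job is handed in when it is done.

Besides the shell and the picture viewer there is one more tool, called after "Call:" in YAML: its name, and indented under it one key for each argument. apply_moves: Moves the arm, as the interface text tells. Its arguments: {"type":"object","properties":{"targets":{"type":"array"},"force":{"type":"number"}},"required":["targets"]}

```bash
mkdir -p pics
python3 - <<'E'
from bench import sensors, optics, r
import cv2,numpy as np
np.set_printoptions(suppress=True,precision=3)
for n in("top","side"):
    cv2.imwrite(f"pics/{n}0.png",optics.snapshot(n)[:,:,::-1])
    c=optics.get_calibration(n);print(n,c["camera_matrix"],c["pose"])
print(sensors.sense())
E
```

```text
top [[510.099   0.    320.338]
 [  0.    510.099 243.695]
 [  0.      0.      1.   ]] [[  0.015  -0.989   0.15  439.225]
 [ -0.999  -0.02   -0.03  -50.479]
 [  0.033  -0.149  -0.988 995.401]
 [  0.      0.      0.      1.   ]]
side [[586.17    0.    328.474]
 [  0.    586.17  238.346]
 [  0.      0.      1.   ]] [[ -1.      0.     -0.021 592.277]
 [  0.019   0.423  -0.906 981.045]
 [  0.009  -0.906  -0.423 599.707]
 [  0.      0.      0.      1.   ]]
{'time': 0.1, 'joint_pos': array([67.7  ,  7.511, 85.326, -0.001, 87.262, -4.892]), 'qd': array([-0.02 , -0.084, -0.134, -0.083,  0.069, -0.04 ]), 'joint_efforts': array([  0.001, -57.095, -50.194,  -0.   ,   0.008,  -0.   ]), 'tool_pos': array([179.281, 572.047, 230.326]), 'tcp_rot': array([-179.902,   -0.007,  162.592]), 'ft_force': array([-0.176,  0.748, -0.328]), 'wrist_torque': array([0.009, 0.005, 0.055]), 'grip_force': 0.0, 'finger_gap': 85.21445059077597}
```

View pics/top0.png

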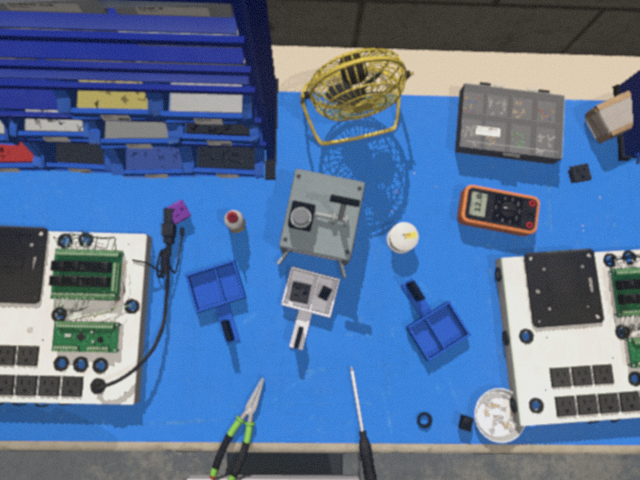

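View pics/side0.png

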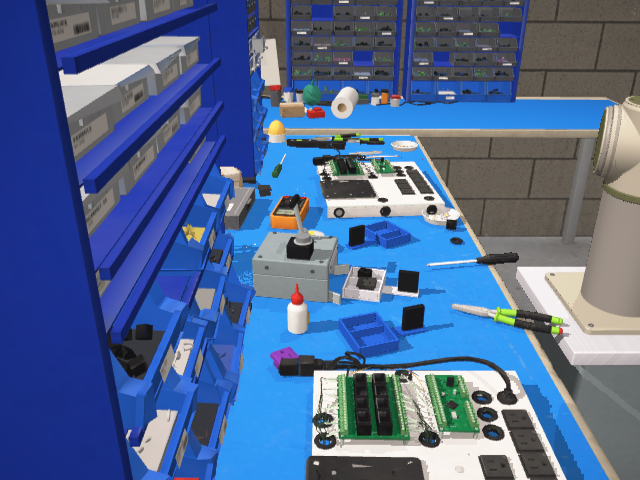

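The top view shows three tray shapes: silver with two black parts at (310,292) and fin at (299,330), blue at (217,288) and blue at (437,330). The silver one is the tray I want, since it is aluminium and loaded. The tester is at (322,215), the bottle at (235,220) and the reel at (403,237). I'll confirm in an enlarged crop.

```bash
cat > h.py <<'E'
import cv2,numpy as np
from bench import sensors, optics, r
np.set_printoptions(suppress=True,precision=2)
def ray(n,uv,z):
    c=optics.get_calibration(n);K,T=np.array(c["camera_matrix"]),np.array(c["pose"])
    d=T[:3,:3]@np.linalg.solve(K,[uv[0],uv[1],1]);o=T[:3,3]
    return (o+d*(z-o[2])/d[2])[:2]
def proj(n,P):
    c=optics.get_calibration(n);K,T=np.array(c["camera_matrix"]),np.array(c["pose"])
    q=K@(T[:3,:3].T@(np.array(P)-T[:3,3]));return q[:2]/q[2]
def crop(n,x,y,w,h,s,f):
    a=optics.snapshot(n)[:,:,::-1];cv2.imwrite(f,cv2.resize(a[y:y+h,x:x+w],None,fx=s,fy=s,interpolation=cv2.INTER_CUBIC))
E
python3 - <<'E'
from h import *
crop("top",255,160,160,200,3,"pics/c1.png")
a=optics.snapshot("top");hsv=cv2.cvtColor(a,cv2.COLOR_RGB2HSV)
m=((hsv[...,1]<60)&(hsv[...,2]>90)).astype(np.uint8)
m[:160]=0;m[365:]=0;m[:,:265]=0;m[:,380:]=0
for name,mm in(("grey",m),):
    n,l,st,ce=cv2.connectedComponentsWithStats(mm)
    for i in range(1,n):
        if st[i,4]>60:
            c=cv2.findContours((l==i).astype(np.uint8),0,2)[0][0]
            print(st[i],ce[i],cv2.minAreaRect(c),cv2.approxPolyDP(c,3,True)[:,0].tolist())
E
```

```text
[ 278  170   87  107 5302] [321.85 216.71] ((320.32635498046875, 222.49862670898438), (71.96167755126953, 96.30448150634766), 11.070201873779297) [[296, 170], [280, 242], [287, 250], [278, 263], [291, 249], [337, 259], [345, 276], [340, 261], [350, 256], [364, 184]]
[ 282  267   58   83 2042] [308.98 299.56] ((305.38604736328125, 310.23321533203125), (50.94955062866211, 78.43482971191406), 14.743562698364258) [[291, 267], [282, 304], [299, 310], [290, 346], [294, 346], [300, 326], [301, 349], [310, 315], [330, 316], [339, 279]]
```

View pics/c1.png

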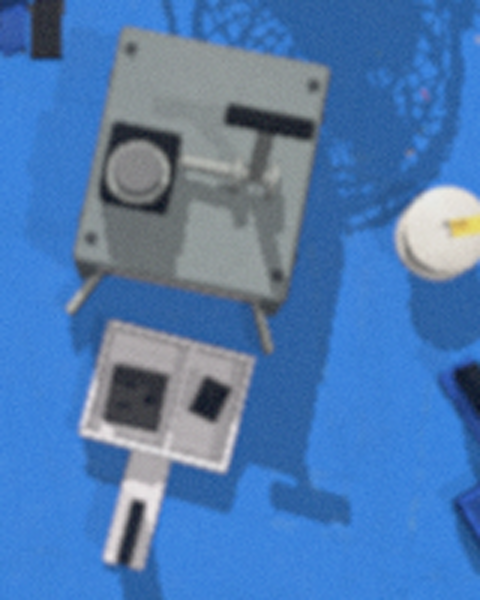

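The crop confirms the silver tray with socket and relay at about (310,292), just in front of the bay. The button is at (301,217) and the lever bar at (345,201), in the set position.

Run:
```python
from h import *
C=lambda p:(p[0]/3+255-.33,p[1]/3+160-.33)
D=np.array([ray("top",C(p),85) for p in[(122,28),(330,65),(286,299),(78,262)]])
S=np.array([ray("top",C(p),85) for p in[(130,48),(313,86),(277,275),(90,238)]])
print("deck",D, [np.hypot(*(D[i]-D[(i+1)%4])) for i in range(4)])
ang=lambda v:np.degrees(np.arctan2(v[1],v[0]))
print("yaw",ang(D[0]-D[3]),ang(D[1]-D[2]),ang(D[0]-D[1])-90,ang(D[3]-D[2])-90, "screws",ang(S[0]-S[3]),ang(S[1]-S[2]),ang(S[0]-S[1])-90,ang(S[3]-S[2])-90)
R=np.array([ray("top",C(p),22) for p in[(108,320),(256,356),(225,472),(80,436)]])
print("tray",R,[np.hypot(*(R[i]-R[(i+1)%4])) for i in range(4)],R.mean(0))
print("yaw",ang(R[0]-R[3]),ang(R[1]-R[2]),ang(R[0]-R[1])-90,ang(R[3]-R[2])-90)
print("screwmean",S.mean(0),"deckmean",D.mean(0),"button",ray("top",C((138,168)),129),"bar",[ray("top",C(p),170) for p in((228,114),(313,128))])
print("fin",ray("top",C((139,503)),50),ray("top",C((126,562)),50))
```

```text
deck [[ 715.54  -30.11]
 [ 695.18 -158.4 ]
 [ 549.76 -132.16]
 [ 569.76   -6.97]] [np.float64(129.89357330688154), np.float64(147.76188645376627), np.float64(126.77908818189002), np.float64(147.6027666975289)]
yaw -9.019395586454124 -10.227172393899554 -9.017121448958335 -9.074141126852481 screws -10.286823452925136 -10.284826510649207 -10.71795974892241 -10.186428726869323
tray [[ 541.78  -24.05]
 [ 520.45 -118.86]
 [ 446.9   -99.95]
 [ 467.99   -8.15]] [np.float64(97.1804818511271), np.float64(75.93303695888495), np.float64(94.19340428538828), np.float64(75.48330141457461)] [494.28 -62.75]
yaw -12.160590691912567 -14.418576517895296 -12.682970881701365 -12.937254494673397
screwmean [633.32 -80.92] deckmean [632.56 -81.91] button [618.9  -42.16] bar [array([641.96, -91.71]), array([ 635.09, -138.94])]
fin [427.2 -46.3] [391.82 -39.16]
```

Call:
apply_moves:
  targets:
    - [0, 0, 0, 0, 0, -0.077, 0.3]
    - [-12, -19, 0, 0, 0, 0, 0.3]
    - [-25, -38, 0, 0, 0, 0, 0.3]
    - [-28, -43, 0, 0, 0, 0, 0.3]
    - [-28, -43, 0, 0, 0, 0, 0.3]
    - [-28, -43, 0, 0, 0, 0, 0.3]
    - [-28, -43, 0, 0, 0, 0, 0.3]
    - [-28, -43, 0, 0, 0, 0, 0.3]
    - [-28, -43, 0, 0, 0, 0, 0.3]
    - [-28, -43, 0, 0, 0, 0, 0.3]
    - [-28, -43, 0, 0, 0, 0, 0.3]
    - [-28, -43, 0, 0, 0, 0, 0.3]
    - [-28, -43, 0, 0, 0, 0, 0.3]
    - [-25, -38, 20, 0, 0, 0, 0.3]
    - [-17, -23, 30, 0, 0, 0, 0.3]
    - [0, 0, 30, 0, 0, 0, 0.3]
    - [0, 0, 30, 0, 0, 0, 0.3]
    - [0, 0, 10, 0, 0, 0, 0.3]
    - [0, 0, 0, 0, 0, 0, 0.3]
    - [0, 0, 0, 0, 0, 0, 0.3]
  force: 40

```text
time: 2.7
tool_pos: [407.0, -42.3, 112.7]
tcp_rot: [-180.0, 0.1, 167.0]
ft_force: [-0.8, -0.3, 0.5]
finger_gap: 60.0
grip_force: 0.0
```

Run:
```python
from h import *
def P(o,yaw,p):
    t=np.radians(yaw);return [o[0]+p[0]*np.cos(t)-p[1]*np.sin(t),o[1]+p[0]*np.sin(t)+p[1]*np.cos(t),p[2]]
T=lambda p:proj("side",P((494.3,-62.7),-13,p));M=lambda p:proj("side",P((559.1,-68.9),-9.7,p))
im=cv2.imread("pics/side0.png");s=4;x0,y0=245,195
c=cv2.resize(im[y0:y0+115,x0:x0+190],None,fx=s,fy=s,interpolation=cv2.INTER_CUBIC)
def line(f,pts,col):
    q=np.array([(f(p)-[x0,y0]+.5)*s for p in pts]).astype(int);cv2.polylines(c,[q],True,col,1)
line(T,[(-107.5,5,50),(-67.5,5,50),(-67.5,5,3),(-107.5,5,3)],(0,255,255))
line(T,[(-37.5,48,22),(37.5,48,22),(37.5,-48,22),(-37.5,-48,22)],(0,0,255))
line(M,[(0,66,85),(150,66,85),(150,-66,85),(0,-66,85)],(0,255,0))
line(M,[(0,66,85),(0,66,0),(150,66,0),(150,66,85)],(0,255,0))
cv2.imwrite("pics/c2.png",c)
```

```text
(no output)
```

View pics/c2.png

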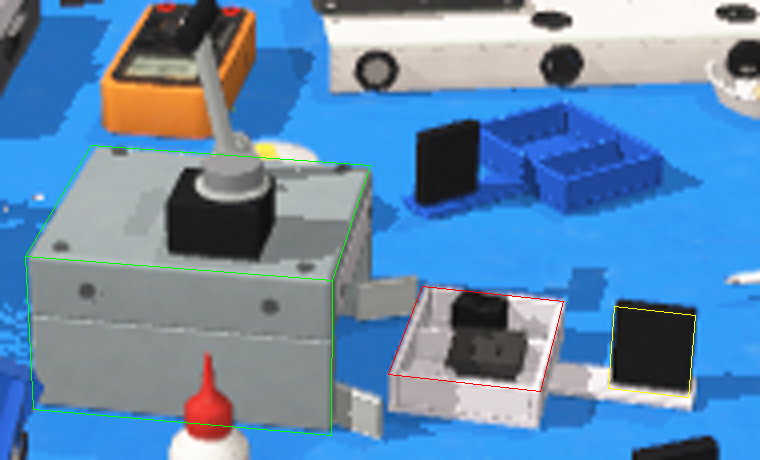

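The overlay in the side view fits the fin, tray rim and tester to 1–2 mm. I'll descend and grip the fin.

Call:
apply_moves:
  targets:
    - [2, 0, 20, 0, 0, 0, 0.3]
    - [0, 0, 30, 0, 0, 0, 0.3]
    - [0, 0, 25, 0, 0, 0, 0.3]
    - [0, 0, 14, 0, 0, 0, 0.3]
    - [0, 0, 6, 0, 0, 0, 0.3]
    - [0, 0, 0, 0, 0, 0, 0.3]
    - [0, 0, 0, 0, 0, 0, 0.6]
    - [0, 0, 0, 0, 0, 0, 0.8]
    - [0, 0, 0, 0, 0, 0, 1]
    - [0, 0, 0, 0, 0, 0, 1]
    - [0, 0, 0, 0, 0, 0, 1]
    - [0, 0, 0, 0, 0, 0, 1]
  force: 40

```text
time: 4.2
tool_pos: [404.6, -41.8, 16.9]
tcp_rot: [180.0, 0.1, 167.0]
ft_force: [-1.1, 1.1, 6.4]
finger_gap: 9.7
grip_force: 40.0
```

Call:
apply_moves:
  targets:
    - [0, 0, 0, 0, 0, -0.015, 1]
    - [0, -0.7, 0, 0, 0, -0.028, 1]
    - [0, 0, 0, 0, 0, -0.015, 1]
    - [-2, 0, 0, 0, 0, 0, 1]
    - [-5, 0, 0, 0, 0, 0, 1]
    - [-7, 0, 0, 0, 0, 0, 1]
    - [-8, 0, 0, 0, 0, 0, 1]
    - [-8, 0, 0, 0, 0, 0, 1]
    - [-8, 0, 0, 0, 0, 0, 1]
    - [-6, 0, 0, 0, 0, 0, 1]
    - [-3, 0, 0, 0, 0, 0, 1]
    - [-1, 0, 0, 0, 0, 0, 1]
    - [0, 0, 0, 0, 0, 0, 1]

```text
time: 5.82
tool_pos: [450.1, -50.0, 16.8]
tcp_rot: [180.0, -0.2, 170.4]
ft_force: [-13.6, 3.2, 19.3]
finger_gap: 9.1
grip_force: 42.3
```

Run:
```python
from h import *
print(sensors.sense()["ft_force"])
crop("top",255,160,160,200,3,"pics/c3.png")
```

```text
[-13.57   3.19  19.31]
```

View pics/c3.png

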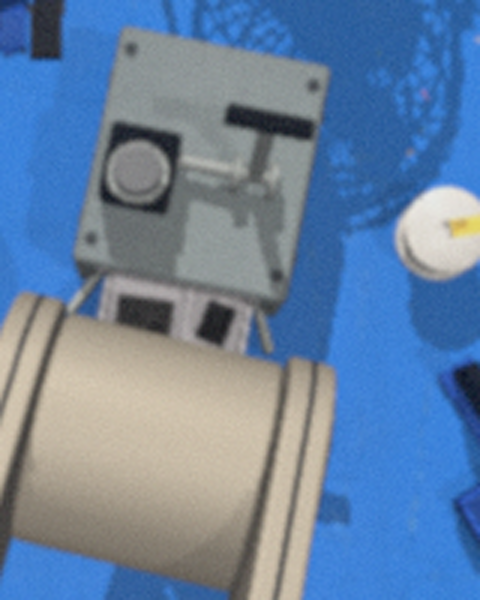

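The tray is centred between the guides and entering the bay. Vertical force is 19 N, so I'll ease up 1 mm and continue.

Call:
apply_moves:
  targets:
    - [0, 0, -1, 0, 0, 0, 1]
    - [-2, 0, 0, 0, 0, 0, 1]
    - [-5, 0, 0, 0, 0, 0, 1]
    - [-7, 0, 0, 0, 0, 0, 1]
    - [-8, 0, 0, 0, 0, 0, 1]
    - [-8, 0, 0, 0, 0, 0, 1]
    - [-7, 0, 0, 0, 0, 0, 1]
    - [-5, 0, 0, 0, 0, 0, 1]
    - [-3, 0, 0, 0, 0, 0, 1]
    - [-1, 0, 0, 0, 0, 0, 1]
    - [0, 0, 0, 0, 0, 0, 1]

```text
time: 7.25
tool_pos: [495.7, -57.7, 16.9]
tcp_rot: [180.0, -0.1, 170.4]
ft_force: [-6.5, 2.7, 6.4]
finger_gap: 9.3
grip_force: 40.2
```

Call:
apply_moves:
  targets:
    - [-2, 0, 0, 0, 0, 0, 1]
    - [-3, 0, 0, 0, 0, 0, 1]
    - [-3, 0, 0, 0, 0, 0, 1]
    - [-2, 0, 0, 0, 0, 0, 1]
    - [-1, 0, 0, 0, 0, 0, 1]
    - [-1, 0, 0, 0, 0, 0, 1]
    - [0, 0, 0, 0, 0, 0, 1]

```text
time: 8.12
tool_pos: [507.4, -59.7, 16.9]
tcp_rot: [180.0, -0.1, 170.4]
ft_force: [-5.6, 2.9, 7.8]
finger_gap: 9.3
grip_force: 40.2
```

Call:
apply_moves:
  targets:
    - [-1, 0, 0, 0, 0, 0, 1]
    - [-1, 0, 0, 0, 0, 0, 1]
    - [0, 0, 0, 0, 0, 0, 1]

```text
time: 8.5
tool_pos: [508.9, -59.9, 16.9]
tcp_rot: [180.0, -0.2, 170.4]
ft_force: [-9.1, 3.0, 9.6]
finger_gap: 9.5
grip_force: 40.6
```

Call:
apply_moves:
  targets:
    - [-1, 0, 0, 0, 0, 0, 1]
    - [-0.5, 0, 0, 0, 0, 0, 1]
    - [0, 0, 0, 0, 0, 0, 1]

```text
time: 8.88
tool_pos: [509.0, -59.9, 16.8]
tcp_rot: [180.0, -0.4, 170.4]
ft_force: [-17.7, 4.0, 18.0]
finger_gap: 9.6
grip_force: 42.0
```

Call:
apply_moves:
  targets:
    - [-1, 0, 0, 0, 0, 0, 1]
    - [0, 0, 0, 0, 0, 0, 1]

```text
time: 9.12
tool_pos: [509.0, -59.9, 16.8]
tcp_rot: [180.0, -0.5, 170.4]
ft_force: [-23.6, 5.9, 24.4]
finger_gap: 9.7
grip_force: 42.8
```

Call:
apply_moves:
  targets:
    - [1.5, 0, 0, 0, 0, 0, 1]
    - [1, 0, 0, 0, 0, 0, 1]
    - [0, 0, 0, 0, 0, 0, 0.8]
    - [0, 0, 0, 0, 0, 0, 0.5]
    - [0, 0, 0, 0, 0, 0, 0.5]
    - [0, 0, 0, 0, 0, 0, 0.5]
    - [0, 0, -5, 0, 0, 0, 0.5]
    - [0, 0, -15, 0, 0, 0, 0.5]
    - [5, 0, -30, 0, 0, 0, 0.5]
    - [20, 0, -40, 0, 0, 0, 1]
    - [40, 0, -40, 0, 0, 0, 1]
    - [45, 0, -40, 0, 0, 0, 1]
    - [30, 0, -30, 0, 0, 0, 1]
    - [15, 0, -10, 0, 0, 0, 1]
    - [0, 0, 0, 0, 0, 0, 1]
    - [0, 0, 0, 0, 0, 0, 1]

```text
time: 11.12
tool_pos: [357.9, -34.6, 227.3]
tcp_rot: [-180.0, 0.0, 170.3]
ft_force: [-0.8, -0.2, -0.0]
finger_gap: -0.2
grip_force: 0.0
```

Run:
```python
from h import *
print(sensors.sense()["ft_force"])
a=optics.snapshot("top")[160:340,255:415,::-1];b=optics.snapshot("side")[195:315,245:445,::-1]
A=cv2.resize(a,(400,450));B=cv2.resize(b,(400,240));B=cv2.copyMakeBorder(B,0,210,0,0,0)
cv2.imwrite("pics/c4.png",np.hstack([A,B]))
```

```text
[-0.84 -0.19 -0.03]
```

View pics/c4.png

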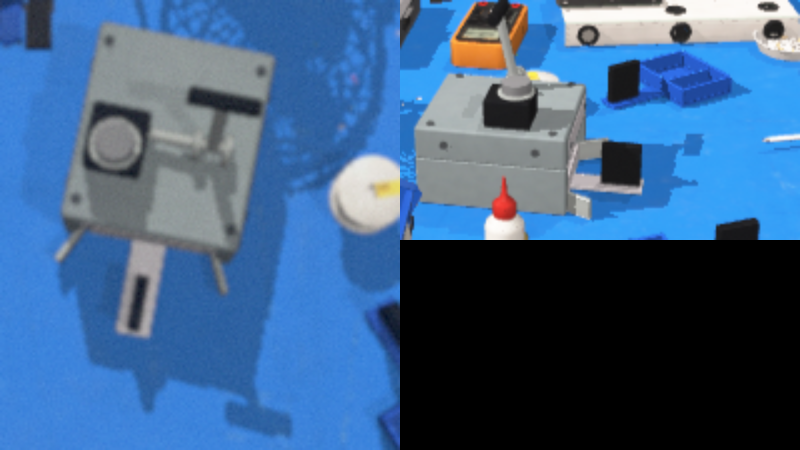

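Call:
apply_moves:
  targets:
    - [-10, 1, 0, 0, 0, 0, 1]
    - [-25, 4, 0, 0, 0, 0, 1]
    - [-35, 5, 0, 0, 0, 0, 1]
    - [-40, 6, 0, 0, 0, 0, 1]
    - [-40, 6, 0, 0, 0, 0, 1]
    - [-40, 6, 0, 0, 0, 0, 1]
    - [-35, 5, 0, 0, 0, 0, 1]
    - [-25, 3, 0, 0, 0, 0, 1]
    - [-10, 1, 10, 0, 0, 0, 1]
    - [0, 0, 25, 0, 0, 0, 1]
    - [0, 0, 30, 0, 0, 0, 1]
    - [0, 0, 20, 0, 0, 0, 1]
    - [0, 0, 4, 0, 0, 0, 1]
    - [0, 0, 0, 0, 0, 0, 1]
    - [0, 0, 0, 0, 0, 0, 1]

```text
time: 13.1
tool_pos: [621.1, -41.9, 139.9]
tcp_rot: [180.0, 0.1, 170.3]
ft_force: [-0.6, -0.7, -0.4]
finger_gap: 0.1
grip_force: 0.0
```

Run:
```python
from h import *
print(sensors.sense()["tool_pos"],sensors.sense()["ft_force"])
print("tongue end",ray("top",(133/2.5+255-.3,336/2.5+160-.3),3))
a=optics.snapshot("top")[160:340,255:415,::-1];b=optics.snapshot("side")[155:275,245:445,::-1]
A=cv2.resize(a,(400,450));B=cv2.resize(b,(400,240));B=cv2.copyMakeBorder(B,0,210,0,0,0)
cv2.imwrite("pics/c5.png",np.hstack([A,B]))
```

```text
[621.1  -41.86 139.92] [-0.62 -0.71 -0.38]
tongue end [490.35 -58.15]
```

View pics/c5.png

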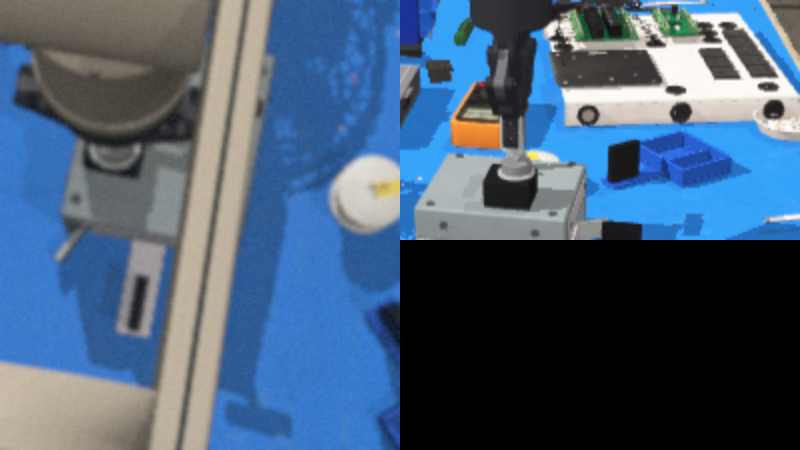

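The fingertips are 10 mm above the button, and the tongue end is at its home position within measuring error. Next I press.

Call:
apply_moves:
  targets:
    - [0, 0, 5, 0, 0, 0, 1]
    - [0, 0, 4, 0, 0, 0, 1]
    - [0, 0, 3, 0, 0, 0, 1]
    - [0, 0, 2, 0, 0, 0, 1]
    - [0, 0, 1.5, 0, 0, 0, 1]
    - [0, 0, 1, 0, 0, 0, 1]
    - [0, 0, 0.5, 0, 0, 0, 1]
    - [0, 0, 0, 0, 0, 0, 1]

```text
time: 14.2
tool_pos: [620.1, -41.7, 121.4]
tcp_rot: [-180.0, -0.0, 170.3]
ft_force: [-2.2, 0.2, 4.6]
finger_gap: 0.0
grip_force: 2.3
```

Call:
apply_moves:
  targets:
    - [0, 0, 0.5, 0, 0, 0, 1]
    - [0, 0, 0, 0, 0, 0, 1]
    - [0, 0, -5, 0, 0, 0, 1]
    - [0, 0, -15, 0, 0, 0, 1]
    - [0, 0, -30, 0, 0, 0, 1]
    - [0, 0, -30, 0, 0, 0, 1]
    - [10, -9, -10, 0, 0, 0, 1]
    - [20, -18, 0, 0, 0, 0, 1]
    - [25, -20, 0, 0, 0, 0, 1]
    - [25, -20, 0, 0, 0, 0, 1]
    - [10, -2, 0, 0, 0, 0, 1]
    - [0, 0, 0, 0, 0, 0, 1]
    - [0, 0, 0, 0, 0, 0, 1]

```text
time: 15.82
tool_pos: [520.3, -94.3, 210.8]
tcp_rot: [180.0, 0.0, 170.4]
ft_force: [0.7, 0.5, -1.3]
finger_gap: -0.2
grip_force: 0.0
```

Run:
```python
from h import *
print(sensors.sense()["tool_pos"])
b=optics.snapshot("side")[155:315,245:445,::-1]
cv2.imwrite("pics/c6.png",cv2.resize(b,None,fx=3.5,fy=3.5,interpolation=cv2.INTER_CUBIC))
t=np.radians(-9.7);o=np.array([559.1,-68.9]);
for q in[(13.7,-57,146),(13.7,-7,146)]:
    w=o+[q[0]*np.cos(t)-q[1]*np.sin(t),q[0]*np.sin(t)+q[1]*np.cos(t)]
    print("bar crop px",(proj("side",[*w,q[2]])-[245,155]+.5)*3.5)
```

```text
[520.28 -94.28 210.76]
bar crop px [300.58 194.68]
bar crop px [287.54 227.96]
```

View pics/c6.png

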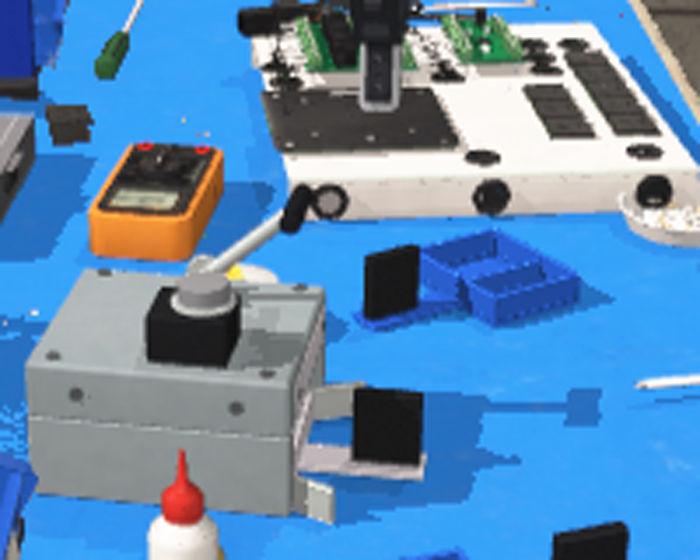

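The lever has dropped, with the bar at crop (297,205) as predicted. I'll lower the fingers in front of it and follow its arc up.

Call:
apply_moves:
  targets:
    - [0, 0, 20, 0, 0, 0, 1]
    - [0, 0, 30, 0, 0, 0, 1]
    - [0, 0, 20, 0, 0, 0, 1]
    - [-8, 0, 5, 0, 0, 0, 1]
    - [-12, 0, 0, 0, 0, 0, 1]
    - [-8, 0, 0, 0, 0, 0, 1]
    - [-4, 0, -1, 0, 0, 0, 1]
    - [-5, 0, -5, 0, 0, 0, 1]
    - [-6, 0, -5, 0, 0, 0, 1]
    - [-6, 0, -4, 0, 0, 0, 1]
    - [-7, 0, -4, 0, 0, 0, 1]
    - [-7, 0, -3, 0, 0, 0, 1]
    - [-7, 0, -2, 0, 0, 0, 1]
    - [-7, 0, -1, 0, 0, 0, 1]
    - [-7, 0, -1, 0, 0, 0, 1]
    - [-5, 0, 0, 0, 0, 0, 1]
    - [-4, 0, 0, 0, 0, 0, 1]
    - [0, 0, 0, 0, 0, 0, 1]

```text
time: 18.12
tool_pos: [611.6, -110.2, 161.6]
tcp_rot: [180.0, -0.0, 170.3]
ft_force: [-0.2, -0.1, 0.0]
finger_gap: -0.3
grip_force: 0.0
```

Call:
apply_moves:
  targets:
    - [-3, 0, 0, 0, 0, 0, 1]
    - [-3, 0, 0, 0, 0, 0, 1]
    - [0, 0, 0, 0, 0, 0, 1]

```text
time: 18.5
tool_pos: [617.6, -111.3, 161.8]
tcp_rot: [-180.0, 0.0, 170.3]
ft_force: [-0.2, 0.3, 0.9]
finger_gap: 0.1
grip_force: 0.0
```

Run:
```python
from h import *
b=optics.snapshot("side")[155:275,245:445,::-1]
cv2.imwrite("pics/c7.png",cv2.resize(b,None,fx=3,fy=3,interpolation=cv2.INTER_CUBIC))
```

```text
(no output)
```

View pics/c7.png

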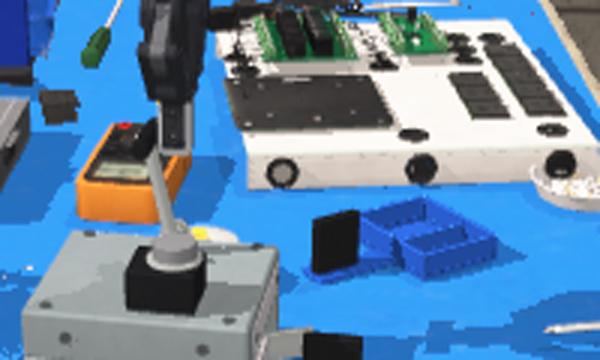

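The lever is over, with its bar at crop (143,138) and the fingers just in front of it. I'll retreat and check its rest position.

Call:
apply_moves:
  targets:
    - [5, 0, 0, 0, 0, 0, 1]
    - [15, 0, 0, 0, 0, 0, 1]
    - [25, 0, -10, 0, 0, 0, 1]
    - [30, 0, -20, 0, 0, 0, 1]
    - [40, 0, -20, 0, 0, 0, 1]
    - [45, 0, -20, 0, 0, 0, 1]
    - [45, 0, -10, 0, 0, 0, 1]
    - [30, 0, 0, 0, 0, 0, 1]
    - [10, 0, 0, 0, 0, 0, 1]
    - [0, 0, 0, 0, 0, 0, 1]

```text
time: 19.8
tool_pos: [376.0, -70.1, 241.9]
tcp_rot: [-180.0, 0.1, 170.3]
ft_force: [0.1, -0.8, 0.0]
finger_gap: -0.0
grip_force: 0.0
```

Run:
```python
from h import *
t=optics.snapshot("top")[:,:,::-1];s=optics.snapshot("side")[:,:,::-1]
t0=cv2.imread("pics/top0.png");s0=cv2.imread("pics/side0.png")
f=lambda a:cv2.resize(a[165:265,220:420],(400,200));g=lambda a:cv2.resize(a[195:335,245:435],(400,295))
cv2.imwrite("pics/c8.png",np.vstack([np.hstack([f(t0),f(t)]),np.hstack([g(s0),g(s)])]))
```

```text
(no output)
```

View pics/c8.png

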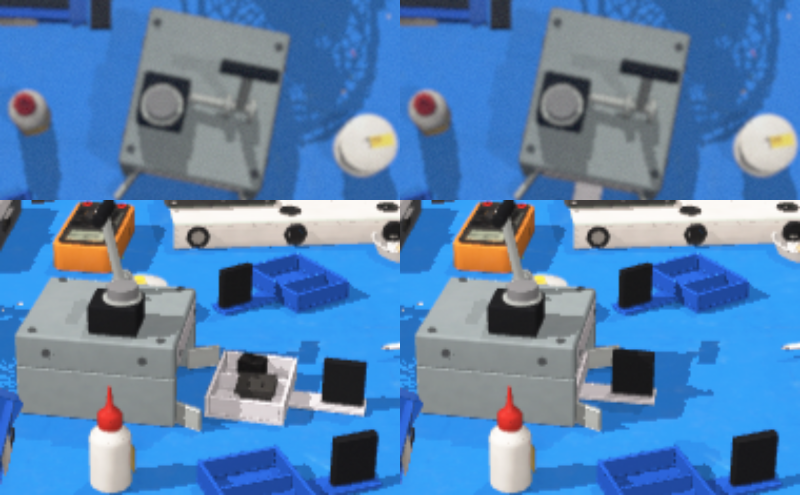

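Lever, bottle and reel look the same before and after, and the tray is home. Handing in.

```bash
python3 -c "
from bench import r
print(r.hand_in())"
```

```text
the job is handed in; nothing more can be done
None
```

The job is handed in at about 20 s: the tray was pushed in until it stalled against the stop, the button press dropped the lever, and the lever is back on its rear stop with the bottle and reel unmoved; the relay and socket were last seen standing as the tray entered, since the bay hides them.

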